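# Pin the sample carousel and fit the guard

### The arm

A 6-joint arm with a two-finger parallel gripper is mounted at the origin on the work surface; the furniture and walls round the work are solid. World frame = base frame: x ahead of the robot, y to its left, z up, the work surface at z = 0. Lengths are in mm, angles in rad, forces in N, time in s.
With the tool pointing down it reaches from about 275 to 750 mm from the base axis. Payload 10.2 kg.
Tool frame: the origin (TCP) lies between the finger pads; the fingertips stand 17 mm ahead of it and the grasp point (between the pads) lies 2 mm behind it; z points along the fingers, y is the line along which they close (so a half turn about z gives the same grasp; the last joint's range is limited). The gripper opens to 85 mm and grips with 20 to 120 N. Pads are 22 mm wide; open, the fingers measure 114 mm over their backs; the gripper's body (76 mm by 85 mm) begins 54 mm behind the grasp point. The pads swing forward as they close: fully open they stand 13 mm farther back than shut.
Start: joints at [-1.374, 0.313, 1.498, -0, 1.331, -0.223], TCP at [213.967, -479.426, 219.394] pointing down, gripper open.
Joint ranges: [-2.94, 2.94], [-0.97, 2.17], [0.19, 2.56], [-1.23, 4.37], [0.02, 3.11], [-2.88, 2.88]. Speed limits (rad/s): [2.39, 2.39, 3.01, 3.14, 3.14, 3.14].

### API

Orientations are given as a unit quaternion [w, x, y, z].
In Python, from rig import * gives the robot as it stands.
- The arm moves only by the tool step_arm, never from a script. Its argument "commands" is text: rows parted by semicolons, each of 7 numbers parted by spaces: the opening, from 0 (shut) to 1 (fully open), then the shift along the tool's x, y, z in cm, then the turn, a rotation vector about the tool's x, y, z in rad. In form: hand x y z rx ry rz; .... A call has 1 to 20 rows; each row is the pose to reach, as a shift and turn from the pose commanded when the call began, along the tool's axes at that moment; what a row does not reach only later rows make up. A row lasts 1/12 s, in which the tool goes at most 41.7 mm and 7.16 degrees, less where a joint would pass 70% of its speed; a pose out of reach is approached as far as the arm can. A call with a gripper value outside its range is refused whole. The fingers move at their own pace and stop on an object; "newtons" is the grip in N (left out, the last holds). Time passes only in rows, so rows that repeat a pose let the fingers close. It gives the time, the measured TCP pose, the force, the opening and the grip force at its end, in the units of the state.
- sense(): the state, without advancing time (a new reading comes with each control period).
- capture(name): name is "scene" or "top"; returns the picture (480x640x3 uint8, red, green, blue); there is no depth.
- camera_model(name): a dict with "mtx" (3x3 intrinsics, pixels), "k1" (the pictures are not rectified: a ray, as slopes to the right and down, at radius r is drawn at 1 + k1 r^2 times it, then the intrinsics apply), "eye" and "rotation" of the camera in the world. Camera axes: x right, y down, z forward; pixel columns grow to the right and rows downward; lengths in mm; the calibration is good to about 2 mm. A picture is of the moment at which its call begins. camera_model takes no time and is no camera call.
- finish_job(): hands the job in; it is judged then, once.
Trained networks look in the newest picture that a camera, given by its name, has taken for a name from the list of things; names that differ only in an ending like _2 or _b are one class to them, and where a whole thing is asked for, a point or a joint stands for the part that bears it (a point fixed in the world has none). Each returns a list of dicts, best first, with "score" (0 to 1); they miss things now and then, are a little off and sometimes report something else, mostly with a low value. They report only what shows in the picture. A call takes as long as a camera call. They do not tell look-alikes from the thing itself.
- search_frame(camera, label): "rect" ([centre column, centre row, width, height] in pixels, round what is visible of it).
- trace(camera, label): "mask" (480x640 bool, what is visible of it) and "rect" ([centre column, centre row, width, height] in pixels, round what is visible of it).
- spot_point(camera, label): "xy" ([column, row] in pixels: a listed point, or the origin of a listed thing).
The state is a dict: "time_s": time; "joints": joint angles; "dq": joint speeds; "tau": joint torques, N m; "eef_pos": TCP position; "ee_rot": TCP orientation; "force": force on the tool from outside, world axes, zero at the start; "wrist_torque": the same for the moment, N m; "grip_width": opening from 0.0 (shut) to 1.0 (fully open); "grip_force": force on a finger pad.
Only numpy, scipy, OpenCV 4.12 (cv2) and the standard library are available. Lean on these libraries where they do the work, as an engineer would, in place of code of your own. Each camera call takes 0.05 s, during which the arm holds its last target. There are 200 camera calls.

### The job

Lock the sample carousel for transport: turn its rotor until the hole in the rotor's lug is in line with the hole in the stand's ear, then push the locking pin down through both holes until its collar sits on the lug. Then put the guard cover over the pin and the lug and press it straight down until its clip arms snap under the lug and it sits level and fully home; let go of everything, and leave the slide tray, film pot, mug and vial standing where they are.

Things in the scene. Friction and masses are not known exactly. Their poses are not given: they have to be found in the camera images.
- stand: The carousel's fixed stand: round grey foot, radius 72 mm, 12 mm thick, with a tongue that carries the ear, a bare metal block 36 x 36 mm, 48 mm high, with a vertical through hole 18 mm wide. Origin on the rotor's axle at the worktop; its x axis points from the axle to the ear's hole, 105 mm out; z up.
- ear_hole (a point): Centre of the mouth of the hole in the stand's ear, 48 mm above the worktop; axes as the stand's.
- rotor (a joint): Angle of the carousel's rotor (rad): 0 when the lug is over the ear and the holes line up, positive counterclockwise from above; range -1.7 to 0.6, no click at 0, light friction (0.04 N m), stays where left. The rotor is a metal disc of radius 65 mm, underside 50 mm and top 62 mm above the worktop, with a boss of radius 15 mm, 11 mm high, at its centre.
- lug_hole (a point): Centre of the upper mouth of the hole (18 mm, through) in the rotor's lug, 62 mm above the worktop, 105 mm from the axle; x outward along the lug, y across it, z up. The lug is a plate 50 (x) x 56 (y) x 12 mm centred on the hole, joined to the disc by a neck 22 mm wide. Lined up, it overhangs the ear by 10 mm at both y sides, where the clips go under it.
- post (a point): Middle of the upright black handle post on the rotor, diameter 18 mm, 62 to 107 mm above the worktop, 48 mm from the axle across the axle from the lug; this point is 85 mm above the worktop. Meant for turning the rotor.
- pin_block: Fixed grey block 64 x 64 x 64 mm with a vertical hole in which the pin is parked; origin under its centre on the worktop.
- pin: Steel locking pin 92 mm long, upright in its block, loose, 0.07 to 0.14 kg. Origin at its lower tip, z along it to the head. Shank 14 mm thick, 56 mm long, nose tapered to 7 mm over 9 mm; then a collar 30 mm wide, 6 mm high. Parked, the tip is 8 mm above the worktop, the collar on the block. Home in the carousel, the tip is 6 mm above the worktop, the collar on the lug.
- cover: White guard cover, 62 mm (x) x 68 mm (y) x 101 mm high, upright on the worktop, loose, about 0.13 kg. Origin under its centre at its lowest edge, z up. Walls with tabs on its x sides pass the lug's x faces, beside the neck, with 2 mm play; rigid clip arms on sprung hinges hang on its y sides. It fits with its x axis along the lug's x axis, either way round.
- slide_tray: Bystander: clear slide tray 60 x 110 x 26 mm, origin under its centre.
- film_pot: Bystander: black film pot, diameter 34 mm, 52 mm tall, origin under its centre.
- mug: Bystander: green and white mug, 78 x 116 x 101 mm, origin under its centre.
- vial: Bystander: white vial, diameter 27 mm, 85 mm tall, origin under its centre.
- pin_grip (a point): Middle of the pin's black round grip, diameter 22 mm, 30 mm tall (62 to 92 mm from the tip); this point is 77 mm from the tip. Grip it from above, any yaw.
- cover_rib (a point): Middle of the grip rib on the cover's top plate: 50 mm long along the cover's x, 16 mm thick in y, from 73 to 101 mm above the cover's origin; this point is 87 mm above it. Grip it across its thickness.
- cover_ledge (a point): Centre of the level of the cover's stop ledges, 22 mm above its origin. Home: it coincides with lug_hole, 62 mm above the worktop. From about 17 mm above home the wedge hooks ride on the lug's y edges (put it on centred within 2 mm); they snap under near the end of the stroke; pressing takes 10 to 20 N. The pin's head fits inside.
- clip_a (a joint): Clip arm on the cover's +y side (rad): 0 hanging straight, about 0.04 while its hook rides down the lug's edge, back near 0 once snapped under the lug.
- clip_b (a joint): Clip arm on the cover's -y side (rad), values as clip_a.
Things that resemble listed ones, but are neither listed nor needed, are in the scene too. Leave any turquoise look-alike of the cover alone.

How it is judged (in metres and radians):
On the way, in this order (a step that is already met when the one before it is completed fails the run):
1. the rotor is turned so that the lug's hole is in line with the ear's hole, within 5 mm (horizontal distance between lug_hole and ear_hole below 0.005 m), for 0.2 s.
2. the pin is pushed through lug and ear with its collar on the lug (horizontal distance between pin and ear_hole below 0.005 m and z of pin in the frame of ear_hole below -0.0385 m and angle between pin's own z axis and vertical below 0.1 rad), for 0.2 s.
3. the cover is pressed home and its clips have snapped under the lug (horizontal distance between cover and lug_hole below 0.005 m and z of cover in the frame of lug_hole below -0.0195 m and angle between cover's own z axis and vertical below 0.08 rad and value of joint each of clip_a, clip_b below 0.02 rad), for 0.2 s.
At the end, for the whole second after the job is handed in: Lug hole over ear hole within 6 mm; pin through both, collar within 3.5 mm of the lug; cover on the lug with both clips snapped under (below 0.02 rad), centred within 5 mm, level within 0.08 rad, square within 0.12 rad, ledges within 2.5 mm of the lug; pin and cover at rest (all of step 3 and horizontal distance between lug_hole and ear_hole below 0.006 m and horizontal distance between pin and ear_hole below 0.005 m and z of pin in the frame of ear_hole below -0.0385 m and z of cover in the frame of lug_hole above -0.025 m and angle between the x axis of cover and the x axis of lug_hole, either way round below 0.12 rad and linear speed of each of cover, pin below 0.02 m/s); the robot touches nothing.
It fails at once if a bystander (slide tray, film pot, mug or vial) is moved more than 30 mm (distance of any of slide_tray, film_pot, mug, vial from where it was at the start of the episode above 0.03 m).
It also fails if it takes over 72 s, if anything falls off the work surface, if the arm or the gripper's body presses on something with over 40 N, if the wrist force passes 120 N, or if a joint passes its speed limit or range.

## Working session

There is one attempt and no reset: what is moved stays moved. The work goes in short steps, Python scripts to look and compute and a tool call to move; the robot and the scene stay as the last step left them, time stands still between calls to the robot, and variables do not carry over. Pictures are saved under pics/ and viewed, at most 10 in all, crops included, and the job is handed in when it is done.

Besides the shell and the picture viewer there is one more tool, called by a JSON object that holds its "op" and its "data", one argument or row to a line. step_arm: Moves the arm, as the interface text tells. Its arguments: {"type":"object","properties":{"commands":{"type":"string"},"newtons":{"type":"number"}},"required":["commands"]}

```bash
mkdir -p pics
cat > h.py <<'E'
from rig import *
import numpy as np, cv2
from scipy.spatial.transform import Rotation as R
def ray(cam,uv):
    m=camera_model(cam);K=np.array(m["mtx"]);k=m["k1"]
    d=np.array([(uv[0]-K[0,2])/K[0,0],(uv[1]-K[1,2])/K[1,1]]);u=d.copy()
    for _ in range(30): u=d/(1+k*(u@u))
    return np.array(m["eye"]),np.array(m["rotation"])@np.array([u[0],u[1],1])
def at(cam,uv,z):
    e,d=ray(cam,uv);return (e+d*(z-e[2])/d[2]).round(1)
def proj(cam,p):
    m=camera_model(cam);K=np.array(m["mtx"]);c=np.array(m["rotation"]).T@(np.array(p)-m["eye"]);s=c[:2]/c[2]
    s=s*(1+m["k1"]*(s@s));return (K[:2,:2]@s+K[:2,2]).round(1)
def tri(a,b):
    (e1,d1),(e2,d2)=ray("top",a),ray("scene",b)
    A=np.stack([d1,-d2],1);t=np.linalg.lstsq(A,e2-e1,rcond=None)[0]
    p,q=e1+t[0]*d1,e2+t[1]*d2;return ((p+q)/2).round(1),np.linalg.norm(p-q).round(1)
def save(cam,n): cv2.imwrite(f"pics/{n}.png",capture(cam)[:,:,::-1])
E
python3 - <<'E'
from h import *
save("top","t0");save("scene","s0")
for c in("top","scene"):
    m=camera_model(c);print(c,np.round(m["eye"]),np.round(m["rotation"],2).tolist(),m["mtx"],m["k1"])
H=dict(ear_hole=48,lug_hole=62,post=85,pin_grip=85,cover_rib=87,stand=0,pin_block=0,pin=8,cover=0,slide_tray=0,film_pot=0,mug=0,vial=0)
for l,z in H.items():
    for c in("top","scene"):
        print(l,c,[(np.round(d["xy"]).tolist(),at(c,d["xy"],z)[:2].tolist(),round(d["score"],2)) for d in spot_point(c,l)[:4]])
print(sense())
E
```

```text
top [ 339. -158. 1666.] [-0.03, 0.71, -0.7, 0.02] [[475.2904485    0.         326.53758792]
 [  0.         475.2904485  236.40678039]
 [  0.           0.           1.        ]] -0.11989142771189286
scene [-451.  843. 1175.] [0.15, -0.33, 0.84, -0.4] [[545.23298482   0.         309.20568792]
 [  0.         545.23298482 240.24777028]
 [  0.           0.           1.        ]] -0.031129521234959805Traceback (most recent call last):
  File "<stdin>", line 8, in <module>
  File "h.py", line 10, in at
    e,d=ray(cam,uv);return (e+d*(z-e[2])/d[2]).round(1)
        ~~~^^^^^^^^
  File "h.py", line 8, in ray
    return np.array(m["eye"]),np.array(m["rotation"])@np.array([u[0],u[1],1])
                              ~~~~~~~~~~~~~~~~~~~~~~~^~~~~~~~~~~~~~~~~~~~~~~~
ValueError: matmul: Input operand 1 has a mismatch in its core dimension 0, with gufunc signature (n?,k),(k,m?)->(n?,m?) (size 3 is different from 4)
```

View pics/t0.png

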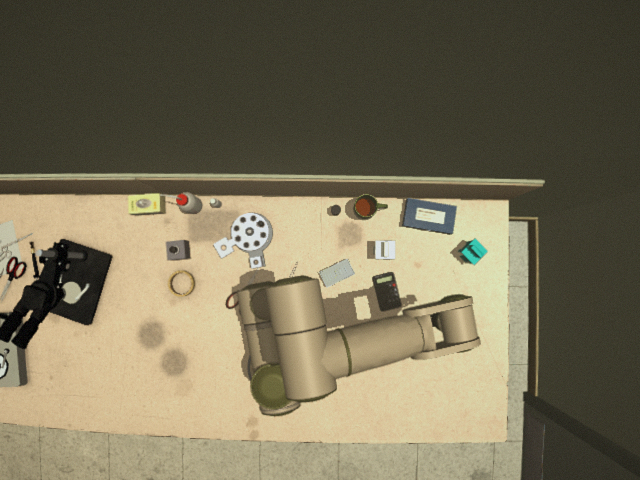

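View pics/s0.png

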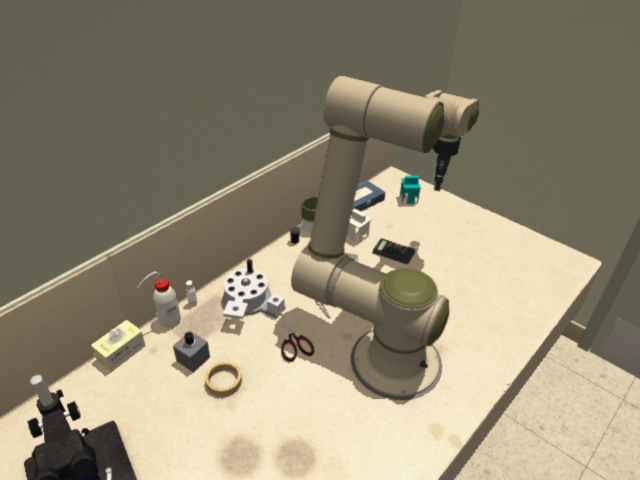

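Top: carousel (251,232), lug (224,246), ear (257,262), pin block (178,250), white cover (381,249), turquoise look‑alike (473,251) to be left alone. The camera rotation is a quaternion, so I'll fix the helper for that.

```bash
sed -i 's/np.array(m\["rotation"\])/Q(m)/g' h.py
cat >> h.py <<'E'
def Q(m): q=m["rotation"]; return R.from_quat([q[1],q[2],q[3],q[0]]).as_matrix()
E
python3 - <<'E'
from h import *
H=dict(ear_hole=48,lug_hole=62,post=85,pin_grip=85,cover_rib=87,stand=0,pin_block=0,cover=0,slide_tray=0,film_pot=0,mug=0,vial=0)
capture("top");capture("scene")
for l,z in H.items():
    o={}
    for c in("top","scene"):
        r=spot_point(c,l)[:3]; o[c]=r
        print(l,c,[(np.round(d["xy"]).tolist(),at(c,d["xy"],z)[:2].tolist(),round(d["score"],2)) for d in r])
    if o["top"] and o["scene"]: print("   tri",*tri(o["top"][0]["xy"],o["scene"][0]["xy"]))
im=cv2.imread("pics/t0.png")
a=cv2.resize(im[180:290,150:290],None,fx=4,fy=4,interpolation=2)
b=cv2.resize(im[200:290,350:410],None,fx=4,fy=4,interpolation=2)
b=cv2.copyMakeBorder(b,0,a.shape[0]-b.shape[0],0,0,0)
cv2.imwrite("pics/c0.png",np.hstack([a,b]))
s=sense();print({k:np.round(v,3).tolist() for k,v in s.items()})
E
```

```text
ear_hole top [([255.0, 263.0], [363.7, 94.0], 0.72)]
ear_hole scene []
lug_hole top [([222.0, 247.0], [415.1, 206.0], 0.76)]
lug_hole scene [([233.0, 305.0], [424.2, 198.0], 0.72)]
   tri [415.1 203.9  72.9] 1.3
post top [([259.0, 221.0], [504.0, 79.5], 0.94)]
post scene [([244.0, 266.0], [505.1, 82.8], 0.57), ([358.0, 214.0], [421.5, -352.1], 0.46)]
   tri [505.3  80.8  83.3] 3.0
pin_grip top [([172.0, 251.0], [398.5, 371.5], 0.41)]
pin_grip scene [([190.0, 354.0], [357.6, 399.5], 0.68), ([189.0, 335.0], [408.7, 363.0], 0.6)]
   tri [396.7 383.4  38.4] 10.1
cover_rib top [([382.0, 252.0], [404.2, -333.4], 0.83), ([472.0, 248.0], [422.9, -639.2], 0.69), ([260.0, 221.0], [502.5, 73.8], 0.68)]
cover_rib scene [([415.0, 176.0], [414.4, -679.1], 0.92), ([359.0, 214.0], [418.8, -353.3], 0.79)]
   tri [ 324.4 -353.1  288.4] 165.7
stand top [([382.0, 254.0], [402.2, -345.2], 0.57), ([252.0, 231.0], [476.7, 114.8], 0.56)]
stand scene [([250.0, 300.0], [453.4, 113.0], 0.84)]
   tri [ 525.5 -203.9 -229.3] 404.3
pin_block top [([179.0, 250.0], [404.4, 373.8], 0.95), ([259.0, 223.0], [505.8, 90.
[... 759 characters left out ...]
9 -173.6   11.1] 18.2
mug top [([370.0, 204.0], [576.8, -301.1], 0.96)]
mug scene [([317.0, 223.0], [560.7, -304.6], 0.96), ([194.0, 361.0], [395.1, 370.9], 0.26)]
   tri [ 571.9 -306.2   -6. ] 14.7
vial top [([217.0, 205.0], [566.6, 242.7], 0.44)]
vial scene [([196.0, 306.0], [548.5, 240.6], 0.5)]
   tri [562.7 239.8  -9. ] 14.0
{'time_s': 1.45, 'joints': [-1.374, 0.313, 1.498, -0.0, 1.331, -0.223], 'dq': [0.001, 0.0, -0.001, -0.001, -0.001, -0.001], 'tau': [-0.001, -41.217, -25.99, -0.0, 0.001, 0.0], 'eef_pos': [213.975, -479.423, 219.386], 'ee_rot': [-0.0, 0.978, 0.208, -0.0], 'force': [-0.143, -0.163, -0.671], 'wrist_torque': [-0.015, 0.012, -0.011], 'grip_force': 0.0, 'grip_width': 1.0}
```

View pics/c0.png

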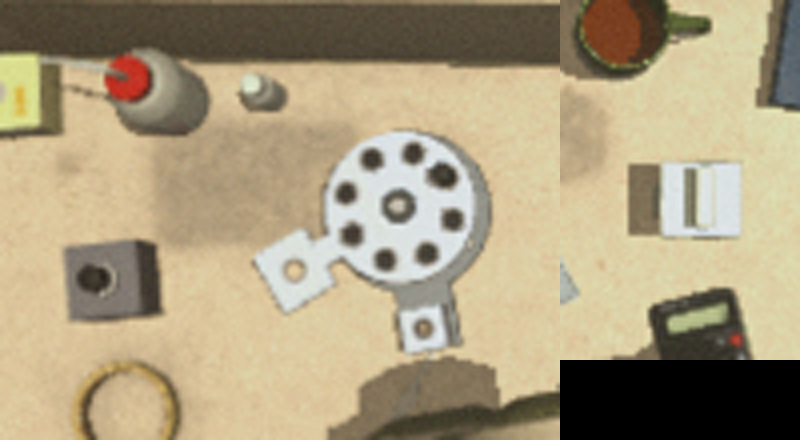

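Crop (×4): the lug hole is at about (223.5,247), ear hole (256,261.5), post top (260,223), pin grip top (173,249). The white cover's rib is near (386,249) and runs along world x. Of the two covers, (381,249) is white and fits; (473,251) is turquoise, the look-alike. I'll refine these with a scene crop.

Run:
```python
from h import *
c=lambda x,y,ox=150,oy=180:((x+.5)/4-.5+ox,(y+.5)/4-.5+oy)
for n,p,z in [("lug",c(295,270),62),("ear",c(425,327),48),("axle",c(399,205),73),("post",c(442,174),107),("pintop",c(93,278),100),("rib",c(146,197,350,200),101)]:
    print(n,np.round(p,1),at("top",p,z),"scene px",proj("scene",at("top",p,z)))
for a,b in [((64,248),(160,240))]: pass
# disc edge circle in top crop: extremes
print("disc L/R/T", at("top",c(322,207),62),at("top",c(473,207),62),at("top",c(400,130),62))
im=cv2.imread("pics/s0.png")
a=cv2.resize(im[250:380,165:300],None,fx=4,fy=4,interpolation=2)
b=cv2.resize(im[200:250,335:385],None,fx=5,fy=5,interpolation=2)
b=cv2.copyMakeBorder(b,0,a.shape[0]-b.shape[0],0,0,0)
cv2.imwrite("pics/c1.png",np.hstack([a,b]))
```

```text
lug [223.4 247.1] [414.7 201.2  62. ] scene px [234.8 307.3]
ear [255.9 261.4] [368.6  90.8  48. ] scene px [274.7 298.3]
axle [249.4 230.9] [470.6 111.7  73. ] scene px [244.9 279. ]
post [260.1 223.1] [494.1  71.  107. ] scene px [249.1 259.9]
pintop [172.9 249.1] [403.3 364.  100. ] scene px [188.8 332.8]
rib [386.1 248.9] [ 415.8 -346.4  101. ] scene px [358.3 211.5]
disc L/R/T [468.8 179.6  62. ] [470.8  50.4  62. ] [535.7 114.6  62. ]
```

View pics/c1.png

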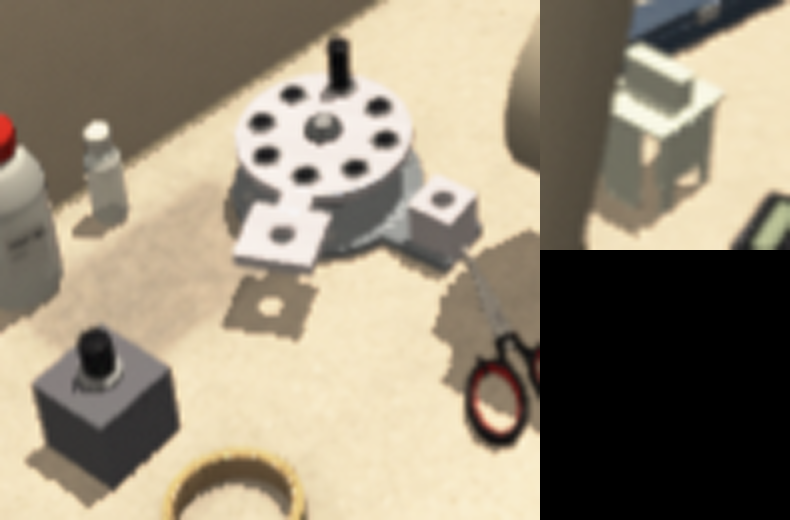

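All the distances check out (lug 104, ear 104, post 48.5 mm from the axle). Rotor ≈ −1.22 rad, with the axle at about (470,112). First, move over the post.

{"op": "step_arm", "data": {
  "commands": "0.7 4 -3 0 0 0 -0.1;0.7 48 -38.9 0 0 0 -1.707;0.7 48 -38.9 0 0 0 -1.707;0.7 48 -38.9 0 0 0 -1.707;0.7 48 -38.9 0 0 0 -1.707;0.7 48 -38.9 0 0 0 -1.707;0.7 48 -38.9 0 0 0 -1.707;0.7 48 -38.9 0 0 0 -1.707;0.7 48 -38.9 0 0 0 -1.707;0.7 48 -38.9 0 0 0 -1.707;0.7 48 -38.9 0 0 0 -1.707;0.7 48 -38.9 0 0 0 -1.707;0.7 48 -38.9 0 0 0 -1.707;0.7 48 -38.9 0 0 0 -1.707;0.7 48 -38.9 4 0 0 -1.707;0.7 48 -38.9 6 0 0 -1.707;0.7 48 -38.9 6 0 0 -1.707;0.7 48 -38.9 6 0 0 -1.707;0.7 48 -38.9 6 0 0 -1.707"
}}

```text
time_s: 3.03
eef_pos: [494.3, 70.6, 161.0]
ee_rot: [0.001, 0.486, 0.874, 0.0]
force: [0.1, -0.1, 0.4]
grip_width: 0.703
grip_force: 0.0
```

{"op": "step_arm", "data": {
  "commands": "0.7 0 0 3.5 0 0 0;0.7 0 0 6.6 0 0 0;0.7 0 0 6.6 0 0 0;0.1 0 0 6.6 0 0 0;0.1 0 0 6.6 0 0 0;0.1 0 0 6.6 0 0 0;0.1 0 0 6.6 0 0 0;0.1 0 0 6.6 0 0 0",
  "newtons": 25
}}

```text
time_s: 3.7
eef_pos: [494.9, 71.2, 95.4]
ee_rot: [0.002, 0.486, 0.874, 0.001]
force: [-0.6, -0.6, 7.3]
grip_width: 0.101
grip_force: 3.9
```

Run:
```python
from h import *
im=capture("scene")[:,:,::-1]; t=capture("top")[:,:,::-1]
a=cv2.resize(im[215:335,190:300],None,fx=4,fy=4,interpolation=2)
b=cv2.resize(t[180:300,200:290],None,fx=4,fy=4,interpolation=2)
cv2.imwrite("pics/c2.png",np.hstack([a,b])); s=sense();print(s["grip_width"],s["grip_force"],s["force"],s["eef_pos"])
```

```text
0.10458292284695818 3.94164838216966 [-1.02839897 -1.41693814  7.73593378] [494.87627336  71.23782145  95.36122619]
```

View pics/c2.png

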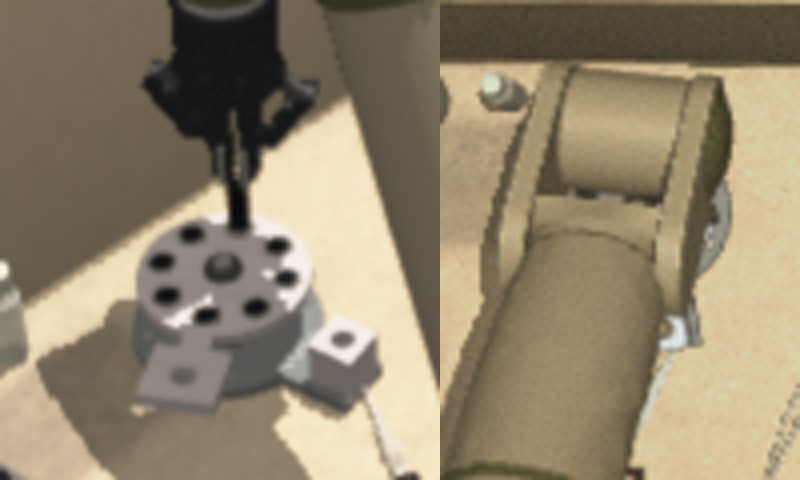

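Run:
```python
from h import *
f=lambda p:((proj("scene",p)-[190,215])*4).round()
for z in(62,78,95,107,120,150):print(z,f([494.9,71.2,z]))
print([ (np.round(d["xy"]),d["score"]) for d in spot_point("scene","post")])
im=capture("scene")[:,:,::-1];a=cv2.resize(im[238:280,230:270],None,fx=14,fy=14,interpolation=2)
cv2.imwrite("pics/c3.png",a)
```

```text
62 [239. 224.]
78 [238. 208.]
95 [236. 192.]
107 [235. 179.]
120 [234. 166.]
150 [232. 135.]
[(array([244., 265.]), 0.82), (array([347., 269.]), 0.29)]
```

View pics/c3.png

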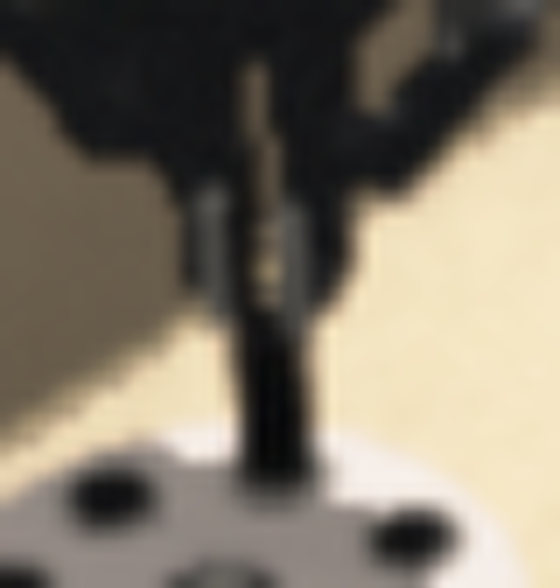

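The fingers have closed above the post: the tips show at about (249,262), level with the post top, though the TCP reads z=95. I'll check the reported TCP height against the start picture.

Run:
```python
from h import *
for z in(202,219,236): print(z,proj("scene",[214,-479.4,z]),proj("top",[214,-479.4,z]))
s=sense();print({k:np.round(v,3).tolist() for k,v in s.items()})
im=cv2.imread("pics/s0.png");g=im[120:200,420:480].astype(int).max(2)
for r in range(170,194,2): print(r,[c+420 for c in range(60) if g[r-120,c]<60])
```

```text
202 [436.6 193.6] [432.5 313.4]
219 [437.4 189.2] [433.7 313.9]
236 [438.3 184.6] [434.9 314.4]
{'time_s': 3.9, 'joints': [-0.092, 0.395, 1.734, -0.0, 1.008, -0.648], 'dq': [0.001, 0.002, -0.001, -0.0, -0.002, -0.001], 'tau': [0.241, -37.126, -19.729, 0.154, -0.221, 0.014], 'eef_pos': [494.894, 71.251, 95.361], 'ee_rot': [0.002, 0.486, 0.874, 0.001], 'force': [-0.958, -0.787, 7.557], 'wrist_torque': [-0.091, 0.188, -0.053], 'grip_force': 3.948, 'grip_width': 0.103}
170 [436, 437, 438, 439, 440, 441, 442, 443, 444, 445, 446]
172 [436, 437, 438, 439, 440, 441, 442, 443, 444, 445]
174 [436, 437, 438, 439, 440, 441, 442, 443, 444]
176 [436, 443]
178 [435, 436, 437, 438, 439, 440, 441, 442]
180 [435, 436, 437, 438, 439, 440, 441, 442]
182 [436, 437, 438, 439, 440, 441]
184 [436, 437, 438, 439, 440]
186 [436, 437, 438, 439]
188 [435, 436, 437, 438, 439]
190 []
192 []
```

{"op": "step_arm", "data": {
  "commands": "0.7 0 0 0 0 0 0;0.7 0 0 0 0 0 0;0.7 0 0 0 0 0 0;0.7 0 0 0 0 0 0;0.7 0 0 0 0 0 0"
}}

```text
time_s: 4.32
eef_pos: [493.7, 71.4, 93.4]
ee_rot: [-0.0, 0.486, 0.874, -0.0]
force: [-0.3, -0.5, 0.5]
grip_width: 0.699
grip_force: 0.0
```

Run:
```python
from h import *
im=capture("scene")[:,:,::-1];a=cv2.resize(im[225:285,215:285],None,fx=10,fy=10,interpolation=2)
f=lambda p:tuple(int(v) for v in ((proj("scene",p)-[215,225])*10))
s=sense();p=s["eef_pos"];q=s["ee_rot"];M=R.from_quat([q[1],q[2],q[3],q[0]]).as_matrix()
cv2.circle(a,f(p),5,(0,0,255),-1)
for y in(-30,30):cv2.circle(a,f(p+M@[0,y,6]),5,(0,255,0),-1)
for z in (62,107):cv2.circle(a,f([494,71,z]),5,(255,0,0),-1)
cv2.imwrite("pics/c4.png",a);print(p,s["force"],s["grip_width"])
```

```text
[493.67991129  71.44232547  93.37815554] [ 1.00428212  0.23368362 -0.74970005] 0.6975834453790885
```

View pics/c4.png

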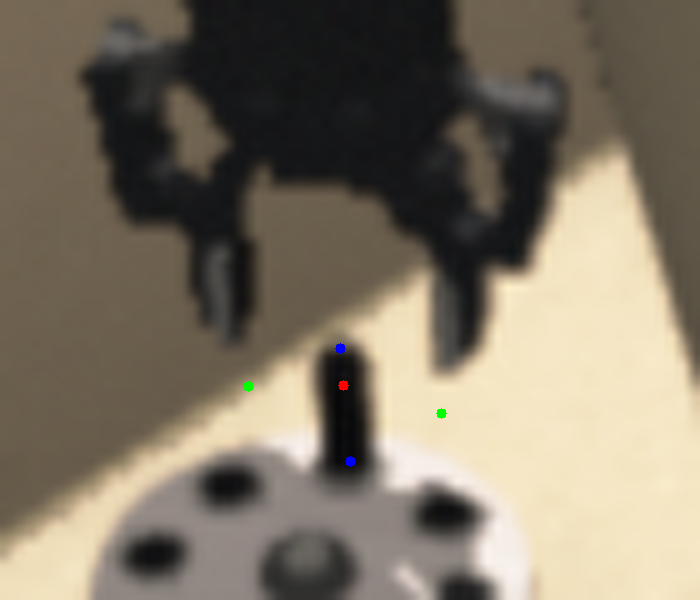

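Open, the tips show about 18 mm higher than expected. Lowering by 15 mm is safe on either reading.

{"op": "step_arm", "data": {
  "commands": "0.7 0 0 0.8 0 0 0;0.7 0 0 1.5 0 0 0;0.7 0 0 1.5 0 0 0;0.4 0 0 1.5 0 0 0;0.4 0 0 1.5 0 0 0;0.4 0 0 1.5 0 0 0;0.1 0 0 1.5 0 0 0;0.1 0 0 1.5 0 0 0;0.1 0 0 1.5 0 0 0"
}}

```text
time_s: 5.12
eef_pos: [494.0, 71.4, 78.7]
ee_rot: [0.0, 0.486, 0.874, 0.0]
force: [0.1, 0.0, 2.9]
grip_width: 0.198
grip_force: 24.4
```

{"op": "step_arm", "data": {
  "commands": "0.1 0.024 0.479 0 0 0 -0.1;0.1 0.096 0.954 0 0 0 -0.2;0.1 0.214 1.418 0 0 0 -0.3;0.1 0.379 1.869 0 0 0 -0.4;0.1 0.588 2.301 0 0 0 -0.5;0.1 0.838 2.71 0 0 0 -0.6;0.1 1.129 3.092 0 0 0 -0.7;0.1 1.456 3.443 0 0 0 -0.8;0.1 1.816 3.76 0 0 0 -0.9;0.1 2.207 4.039 0 0 0 -1.0;0.1 2.623 4.278 0 0 0 -1.1;0.1 3.061 4.474 0 0 0 -1.2;0.1 3.159 4.511 0 0 0 -1.222;0.1 3.159 4.511 0 0 0 -1.222;0.1 3.159 4.511 0 0 0 -1.222"
}}

```text
time_s: 6.37
eef_pos: [516.7, 122.5, 78.8]
ee_rot: [0.002, -0.103, 0.995, 0.0]
force: [5.5, 3.5, -0.8]
grip_width: 0.198
grip_force: 24.6
```

Run:
```python
from h import *
im=capture("scene")[:,:,::-1];t=capture("top")[:,:,::-1]
print([(d["xy"],at("scene",d["xy"],62),d["score"]) for d in spot_point("scene","lug_hole")])
a=cv2.resize(im[215:335,190:300],None,fx=5,fy=5,interpolation=2)
cv2.imwrite("pics/c5.png",a);print(sense()["force"],proj("scene",[368.6,90.8,62]),proj("scene",[367.2,90.5,62]))
```

```text
[([271.7, 293.7], array([378.,  93.,  62.]), 0.75)]
[ 5.82105656  3.40035131 -1.19359019] [274.5 294.9] [275.  295.1]
```

View pics/c5.png

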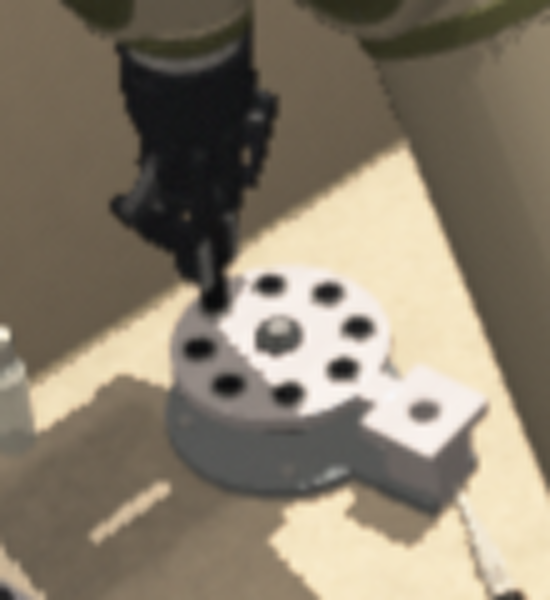

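Aligned: the lug hole shows at about (274.6,296.6), within about 1 px of where it should be. Release, lift, and go over the pin.

{"op": "step_arm", "data": {
  "commands": "0.45 0 0 0 0 0 0;0.45 0 0 0 0 0 0;0.45 0 0 -2 0 0 0;0.45 0 0 -5 0 0 0;0.45 0 0 -8.1 0 0 0;0.45 6.17 26 -8.1 0 0 0;0.45 6.17 26 -8.1 0 0 0;0.45 6.17 26 -8.1 0 0 0;0.45 6.17 26 -8.1 0 0 0;0.45 6.17 26 -8.1 0 0 0;0.45 6.17 26 -8.1 0 0 0;0.45 6.17 26 -8.1 0 0 0;0.45 6.17 26 -8.1 0 0 0;0.45 6.17 26 -8.1 0 0 0;0.45 6.17 26 -8.1 0 0 0"
}}

```text
time_s: 7.77
eef_pos: [401.8, 363.0, 159.3]
ee_rot: [-0.0, -0.103, 0.995, -0.0]
force: [0.3, -0.0, -0.5]
grip_width: 0.449
grip_force: 0.0
```

```bash
cat > tip.py <<'E'
from h import *
import sys
n,x,y,w,hh,f=sys.argv[1],*map(int,sys.argv[2:7])
im=capture("scene")[:,:,::-1];t=capture("top")[:,:,::-1]
a=cv2.resize(im[y:y+hh,x:x+w],None,fx=f,fy=f,interpolation=2)
p=sense()["eef_pos"]
for dz in(-17,0,17):
    q=(proj("scene",p+[0,0,dz])-[x,y]+.5)*f; cv2.circle(a,tuple(int(v) for v in q),3,(0,0,255),-1)
if len(sys.argv)>7:
    x,y,w,hh,f=map(int,sys.argv[7:12]); b=cv2.resize(t[y:y+hh,x:x+w],None,fx=f,fy=f,interpolation=2)
    H=max(a.shape[0],b.shape[0]); a,b=[cv2.copyMakeBorder(v,0,H-v.shape[0],0,0,0) for v in(a,b)]; a=np.hstack([a,b])
cv2.imwrite(f"pics/{n}.png",a);s=sense();print(s["eef_pos"],s["ee_rot"],s["force"])
E
python3 tip.py c6 155 270 80 110 5 200 200 80 80 4
python3 - <<'E'
from h import *
for l,z in(("lug_hole",62),("pin_grip",85)):
    for c in("top","scene"):print(l,c,[(np.round(d["xy"],1).tolist(),at(c,d["xy"],z).tolist(),round(d["score"],2)) for d in spot_point(c,l)])
E
```

```text
[402.13054967 362.77374304 159.37512424] [-8.17027530e-05 -1.02592992e-01  9.94723403e-01 -1.47786723e-04] [-0.69360527 -1.07596452  0.23353694]
lug_hole top [([254.4, 262.3], [365.2, 93.6, 62.0], 0.89)]
lug_hole scene [([271.5, 292.7], [381.3, 90.5, 62.0], 0.74)]
pin_grip top [([171.8, 250.0], [400.9, 372.6, 85.0], 0.57)]
pin_grip scene [([188.9, 335.7], [407.0, 363.3, 85.0], 0.67)]
```

View pics/c6.png

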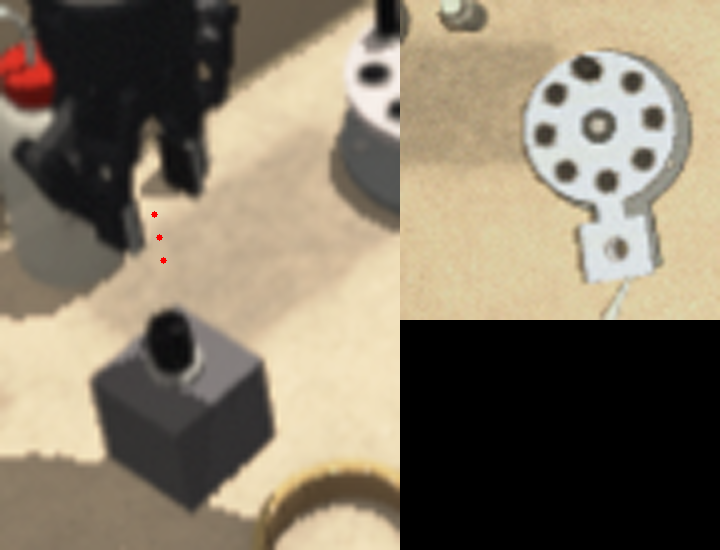

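The tips show about 11 mm above the reported TCP, roughly 28 mm higher than the description says, and this matches the failed first post grip. I'll correct for it. The lug sits over the ear. Next is a guarded descent on the pin.

{"op": "step_arm", "data": {
  "commands": "0.45 0.1 0.1 3.5 0 0 0;0.45 0.1 0.1 6.8 0 0 0;0.45 0.1 0.1 7.4 0 0 0;0.45 0.1 0.1 7.9 0 0 0;0.45 0.1 0.1 8.3 0 0 0;0.45 0.1 0.1 8.3 0 0 0"
}}

```text
time_s: 8.57
eef_pos: [400.9, 364.8, 77.2]
ee_rot: [0.001, -0.103, 0.995, 0.0]
force: [-0.6, 0.1, -0.4]
grip_width: 0.453
grip_force: 0.0
```

{"op": "step_arm", "data": {
  "commands": "0.45 -0.2 0 0.4 0 0 0;0.45 -0.2 0 0.8 0 0 0;0.45 -0.2 0 1.0 0 0 0;0.45 -0.2 0 1.2 0 0 0;0.45 -0.2 0 1.2 0 0 0"
}}

```text
time_s: 8.98
eef_pos: [402.2, 364.9, 64.1]
ee_rot: [-0.0, -0.103, 0.995, -0.0]
force: [-0.3, -0.7, 0.4]
grip_width: 0.451
grip_force: 0.0
```

{"op": "step_arm", "data": {
  "commands": "0.1 0 0 0 0 0 0;0.1 0 0 0 0 0 0;0.1 0 0 0 0 0 0;0.1 0 0 0 0 0 0;0.1 0 0 0 0 0 0;0.1 0 0 0 0 0 0",
  "newtons": 45
}}

```text
time_s: 9.48
eef_pos: [402.3, 366.3, 65.0]
ee_rot: [0.001, -0.103, 0.995, 0.001]
force: [-1.1, 7.3, 0.2]
grip_width: 0.24
grip_force: 44.2
```

{"op": "step_arm", "data": {
  "commands": "0.1 0 0 -1 0 0 0;0.1 0 0 -3 0 0 0;0.1 0 0 -5 0 0 0;0.1 0 0 -7 0 0 0;0.1 0 0 -8.5 0 0 0;0.1 0 0 -8.5 0 0 0;0.1 0 0 -8.5 0 0 0"
}}

```text
time_s: 10.07
eef_pos: [402.3, 365.0, 149.4]
ee_rot: [0.0, -0.103, 0.995, 0.0]
force: [-0.3, 0.1, -1.9]
grip_width: 0.235
grip_force: 44.6
```

{"op": "step_arm", "data": {
  "commands": "0.1 1 -3 0 0 0 0;0.1 2.5 -7 0 0 0 0;0.1 4 -11 0 0 0 0;0.1 5.3 -15 0 0 0 0;0.1 6.5 -19 0 0 0 0;0.1 7.9 -23 0 0 0 0;0.1 8.97 -26.15 0 0 0 0;0.1 8.97 -26.15 0 0 0 0;0.1 8.97 -26.15 0 0 0 0;0.1 8.97 -26.15 0 0 0 0"
}}

```text
time_s: 10.9
eef_pos: [368.0, 90.9, 148.7]
ee_rot: [-0.001, -0.103, 0.995, 0.0]
force: [0.4, 0.2, -1.1]
grip_width: 0.24
grip_force: 44.7
```

Run:
```python
from h import *
im=capture("scene");capture("top");cv2.imwrite("pics/raw7.png",im[:,:,::-1])
s=sense();print(s["eef_pos"],s["force"])
for l in("pin","pin_grip","lug_hole"):
    for c in ("scene","top"):print(l,c,[(np.round(d["xy"],1).tolist(),round(d["score"],2)) for d in spot_point(c,l)])
r=trace("scene","pin");print([(np.round(d["rect"],1),d["score"]) for d in r])
for z in(62,94,150,156,170): print(z,proj("scene",[368,90.7,z]))
x,y=240,225
cv2.imwrite("pics/c7.png",cv2.resize(im[y:y+90,x:x+70,::-1],None,fx=6,fy=6,interpolation=2))
```

```text
[368.08305616  91.57191797 148.91096499] [-0.65170385  0.08434221 -1.46433332]
pin scene [([272.2, 288.8], 0.57)]
pin top [([332.4, 210.6], 0.18)]
pin_grip scene [([272.7, 265.9], 0.58)]
pin_grip top []
lug_hole scene [([274.2, 293.8], 0.75)]
lug_hole top [([246.1, 216.6], 0.18)]
[(array([278.1, 275.2,  14.6,  23.8]), 0.46), (array([255.3, 285.8,  64.7,  50.4]), 0.28), (array([305.8, 228.4,  10.3,  11.1]), 0.25)]
62 [274.7 295. ]
94 [274.3 287. ]
150 [273.7 272.4]
156 [273.6 270.8]
170 [273.4 267. ]
```

{"op": "step_arm", "data": {
  "commands": "0.1 0 0 1 0 0 0;0.1 0 0 2 0 0 0;0.1 0 0 2.5 0 0 0;0.1 0 0 3 0 0 0;0.1 0 0 3.4 0 0 0;0.1 0 0 3.7 0 0 0;0.1 0 0 4.0 0 0 0;0.1 0 0 4.0 0 0 0"
}}

```text
time_s: 12.02
eef_pos: [368.1, 90.7, 109.0]
ee_rot: [-0.0, -0.103, 0.995, 0.0]
force: [0.3, 0.4, -1.9]
grip_width: 0.238
grip_force: 44.7
```

{"op": "step_arm", "data": {
  "commands": "0.1 0 0 0.4 0 0 0;0.1 0 0 0.8 0 0 0;0.1 0 0 1.2 0 0 0;0.1 0 0 1.6 0 0 0;0.1 0 0 2.0 0 0 0;0.1 0 0 2.0 0 0 0"
}}

```text
time_s: 12.52
eef_pos: [367.8, 90.7, 88.6]
ee_rot: [-0.001, -0.103, 0.995, 0.0]
force: [-0.5, 1.0, -2.2]
grip_width: 0.239
grip_force: 44.8
```

{"op": "step_arm", "data": {
  "commands": "0.1 0 0 0.6 0 0 0;0.1 0 0 1.2 0 0 0;0.1 0 0 1.8 0 0 0;0.1 0 0 2.2 0 0 0;0.1 0 0 2.45 0 0 0;0.1 0 0 2.6 0 0 0;0.1 0 0 2.7 0 0 0;0.1 0 0 2.7 0 0 0"
}}

```text
time_s: 13.18
eef_pos: [367.7, 91.0, 62.7]
ee_rot: [-0.001, -0.103, 0.995, 0.0]
force: [-10.0, 4.3, 18.6]
grip_width: 0.236
grip_force: 47.2
```

The collar is seated, with the force stop at z=62.7 as expected. Release, lift and check.

{"op": "step_arm", "data": {
  "commands": "0.45 0 0 0 0 0 0;0.45 0 0 0 0 0 0;0.45 0 0 0 0 0 0;0.45 0 0 0 0 0 0;0.45 0 0 -1 0 0 0;0.45 0 0 -3 0 0 0;0.45 0 0 -6 0 0 0;0.45 0 0 -10 0 0 0;0.6 0 10 -10 0 0 0;0.6 0 20 -10 0 0 0;0.6 0 20 -10 0 0 0;0.6 0 20 -10 0 0 0;0.6 0 20 -10 0 0 0;0.6 0 20 -10 0 0 0"
}}

```text
time_s: 14.35
eef_pos: [325.8, 290.5, 162.3]
ee_rot: [0.0, -0.106, 0.994, 0.001]
force: [-0.0, -0.7, 0.2]
grip_width: 0.603
grip_force: 0.0
```

Run:
```python
from h import *
t=capture("top");im=capture("scene")
s=sense();print(s["eef_pos"],s["force"],s["time_s"])
for l,z in(("pin_grip",83),("pin",6),("lug_hole",62),("cover_rib",87),("cover",0)):
    for c in ("scene","top"):print(l,c,[(np.round(d["xy"],1).tolist(),at(c,d["xy"],z).tolist(),round(d["score"],2)) for d in spot_point(c,l)])
print("expect grip",proj("scene",[368,91,83]),proj("top",[368,91,83]))
# cover outline from t0
m=cv2.imread("pics/t0.png")
x,y=340,225;g=m[y:y+50,x:x+80]
hsv=cv2.cvtColor(g,cv2.COLOR_BGR2HSV);w=((hsv[:,:,2]>150)&(hsv[:,:,1]<40)).astype(np.uint8)
n,L,st,ce=cv2.connectedComponentsWithStats(w);i=1+st[1:,4].argmax();print(st[i],ce[i]+[x,y])
p=np.argwhere(L==i)[:,::-1].astype(np.float32);r=cv2.minAreaRect(p);print(r)
for q in cv2.boxPoints(r): print(np.round(q+[x,y],1),at("top",q+[x,y],73))
a=cv2.resize(t[240:285,235:275,::-1],None,fx=8,fy=8,interpolation=2)
b=cv2.resize(im[255:315,255:300,::-1],None,fx=6,fy=6,interpolation=2)
c=cv2.resize(m[230:270,365:400],None,fx=8,fy=8,interpolation=2)
H=360;cv2.imwrite("pics/c8.png",np.hstack([cv2.copyMakeBorder(v,0,H-v.shape[0],0,0,0)for v in(a[:360],b[:360],c[:360,:210*2])])[:, :800])
```

```text
[326.82816903 286.92013716 162.04862055] [ 0.45639433  0.14254904 -0.46870071] 14.45
pin_grip scene [([276.1, 287.9], [370.0, 82.3, 83.0], 0.61)]
pin_grip top [([253.9, 261.8], [366.4, 92.0, 83.0], 0.6), ([385.7, 250.3], [411.9, -347.2, 83.0], 0.45), ([380.0, 248.1], [418.9, -328.1, 83.0], 0.2)]
pin scene [([274.2, 307.5], [373.3, 90.1, 6.0], 0.61)]
pin top [([258.7, 262.2], [366.7, 87.3, 6.0], 0.51)]
lug_hole scene [([272.7, 289.8], [387.3, 79.9, 62.0], 0.77)]
lug_hole top []
cover_rib scene [([411.5, 177.2], [418.2, -663.3, 87.0], 0.73), ([271.9, 290.9], [367.0, 101.7, 87.0], 0.64), ([249.9, 296.6], [395.5, 159.5, 87.0], 0.32)]
cover_rib top [([475.3, 250.8], [414.3, -649.5, 87.0], 0.93), ([386.0, 252.7], [403.7, -347.8, 87.0], 0.89)]
cover scene [([408.7, 199.0], [409.1, -650.8, 0.0], 0.48)]
cover top [([465.3, 249.0], [424.3, -640.4, 0.0], 0.72), ([384.5, 252.3], [408.6, -352.9, 0.0], 0.69)]
expect grip [274.4 289.8] [254.2 261.3]
[ 35  15  21  19 330] [385.10909091 249.5       ]
((45.0, 24.0), (18.0, 20.0), 90.0)
[375. 240.] [ 446.4 -312.1   73. ]
[395. 240.] [ 447.5 -379.5   73. ]
[395. 258.] [ 386.9 -379.9   73. ]
[375. 258.] [ 386.  -312.6   73. ]
```

View pics/c8.png

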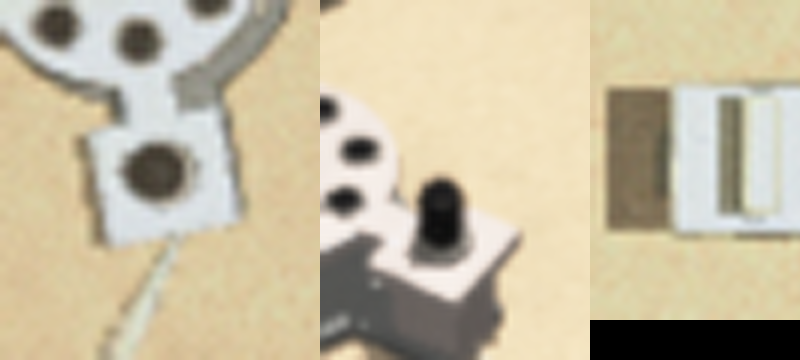

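The pin stands seated with its collar on the lug (scene crop, about (440,245)). In the top picture the white cover is square to the image: corners at x 386–447, y −312…−380, centre (416.5,−346), 61×67.5 mm as listed, so it is the right one. Go to it.

{"op": "step_arm", "data": {
  "commands": "0.6 0.3 -3 0 0 0 0;0.6 4.2 -63.8 0 0 0 0.194;0.6 4.2 -63.8 0 0 0 0.194;0.6 4.2 -63.8 0 0 0 0.194;0.6 4.2 -63.8 0 0 0 0.194;0.6 4.2 -63.8 0 0 0 0.194;0.6 4.2 -63.8 0 0 0 0.194;0.6 4.2 -63.8 0 0 0 0.194;0.6 4.2 -63.8 0 0 0 0.194;0.6 4.2 -63.8 0 0 0 0.194;0.6 4.2 -63.8 0 0 0 0.194;0.6 4.2 -63.8 0 0 0 0.194;0.6 4.2 -63.8 0 0 0 0.194;0.6 4.2 -63.8 0 0 0 0.194;0.6 4.2 -63.8 0 0 0 0.194;0.6 4.2 -63.8 0 0 0 0.194;0.6 4.2 -63.8 0 0 0 0.194;0.6 4.2 -63.8 0 0 0 0.194;0.6 4.2 -63.8 0 0 0 0.194;0.6 4.2 -63.8 0 0 0 0.194"
}}

```text
time_s: 16.62
eef_pos: [417.3, -345.7, 162.5]
ee_rot: [-0.0, -0.007, 1.0, 0.0]
force: [-1.0, 0.3, 1.2]
grip_width: 0.598
grip_force: 0.0
```

{"op": "step_arm", "data": {
  "commands": "0.6 0.05 0 3 0 0 0;0.6 0.05 0 6 0 0 0;0.6 0.05 0 7.5 0 0 0;0.6 0.05 0 8.2 0 0 0;0.6 0.05 0 8.7 0 0 0;0.6 0.05 0 9.0 0 0 0;0.6 0.05 0 9.3 0 0 0;0.6 0.05 0 9.3 0 0 0"
}}

```text
time_s: 17.28
eef_pos: [417.0, -346.7, 69.8]
ee_rot: [0.0, -0.007, 1.0, -0.0]
force: [0.5, -0.5, -0.6]
grip_width: 0.603
grip_force: 0.0
```

{"op": "step_arm", "data": {
  "commands": "0.35 0 0 0 0 0 0;0.35 0 0 0 0 0 0;0.35 0 0 0 0 0 0;0.05 0 0 0 0 0 0;0.05 0 0 0 0 0 0;0.05 0 0 0 0 0 0;0.05 0 0 0 0 0 0;0.05 0 0 0 0 0 0",
  "newtons": 70
}}

```text
time_s: 17.95
eef_pos: [416.9, -346.7, 69.6]
ee_rot: [0.0, -0.007, 1.0, -0.0]
force: [-0.4, 1.3, 3.2]
grip_width: 0.17
grip_force: 70.0
```

Rib gripped. Lift, then carry the cover over the lug.

{"op": "step_arm", "data": {
  "commands": "0.05 0 0 -2 0 0 0;0.05 0 0 -5 0 0 0;0.05 0 0 -9 0 0 0;0.05 0 0 -12.5 0 0 0;0.05 0 3 -12.5 0 0 0;0.05 1 7 -12.5 0 0 -0.03;0.05 1 11 -12.5 0 0 -0.05;0.05 1.5 15 -12.5 0 0 -0.1;0.05 2 19 -12.5 0 0 -0.14;0.05 2.3 23 -12.5 0 0 -0.19;0.05 2.7 27 -12.5 0 0 -0.19;0.05 3.1 31 -12.5 0 0 -0.19;0.05 3.5 35 -12.5 0 0 -0.19;0.05 3.9 38.5 -12.5 0 0 -0.19;0.05 4.1 41.5 -12.5 0 0 -0.19;0.05 4.25 43.8 -12.5 0 0 -0.19;0.05 4.25 43.8 -12.5 0 0 -0.19;0.05 4.25 43.8 -12.5 0 0 -0.19;0.05 4.25 43.8 -12.5 0 0 -0.19"
}}

```text
time_s: 19.53
eef_pos: [368.5, 90.4, 194.3]
ee_rot: [-0.0, -0.101, 0.995, -0.0]
force: [0.1, -0.2, -1.3]
grip_width: 0.173
grip_force: 69.6
```

```bash
cat > chk.py <<'E'
from h import *
from itertools import product
im=capture("scene");s=sense();p=s["eef_pos"];q=s["ee_rot"];M=R.from_quat([q[1],q[2],q[3],q[0]]).as_matrix()
print(np.round(p,1),np.round(q,3),np.round(s["force"],1),s["grip_width"],s["time_s"])
r=trace("scene","cover")
for d in r[:3]: print("mask rect",np.round(d["rect"],1),round(d["score"],2))
def box(dx,dy,dz):
    z0=p[2]-69.7+dz; pts=[]
    for x,y in product((-31,31),(-34,34)):
        for z in(0,73): v=M@[x+dx,y+dy,0]; pts.append(proj("scene",[p[0]+v[0],p[1]+v[1],z0+z]))
    return np.array(pts,np.float32)
H=lambda b:cv2.fillConvexPoly(np.zeros((480,640),np.uint8),cv2.convexHull(b).astype(np.int32),1).astype(bool)
b=box(0,0,0);print("box",b.min(0),b.max(0))
best=sorted(((H(box(x,y,z))&m).sum()/(H(box(x,y,z))|m).sum(),x,y,z) for m in [r[0]["mask"]] for x in range(-9,10,3) for y in range(-9,10,3) for z in (-9,-6,-3,0,3,6,9))[::-1][:5]
print(best)
cv2.imwrite("pics/raw8.png",im[:,:,::-1])
E
python3 chk.py
```

```text
[368.6  90.1 194.3] [-0.    -0.101  0.995 -0.   ] [ 0.1 -0.7 -0.7] 0.1671810861699682 19.5833
mask rect [275.9 271.6  29.6  36.7] 0.77
mask rect [415.7 199.3  10.6  11.2] 0.65
box [256.5 248.5] [289.9 290.3]Traceback (most recent call last):
  File "chk.py", line 14, in <module>
    best=sorted(((H(box(x,y,z))&m).sum()/(H(box(x,y,z))|m).sum(),x,y,z) for m in [r[0]["mask"]] for x in range(-9,10,3) for y in range(-9,10,3) for z in (-9,-6,-3,0,3,6,9))[::-1][:5]
         ~~~~~~^^^^^^^^^^^^^^^^^^^^^^^^^^^^^^^^^^^^^^^^^^^^^^^^^^^^^^^^^^^^^^^^^^^^^^^^^^^^^^^^^^^^^^^^^^^^^^^^^^^^^^^^^^^^^^^^^^^^^^^^^^^^^^^^^^^^^^^^^^^^^^^^^^^^^^^^^^^^^
  File "chk.py", line 14, in <genexpr>
    best=sorted(((H(box(x,y,z))&m).sum()/(H(box(x,y,z))|m).sum(),x,y,z) for m in [r[0]["mask"]] for x in range(-9,10,3) for y in range(-9,10,3) for z in (-9,-6,-3,0,3,6,9))[::-1][:5]
                    ~~~^^^^^^^
  File "chk.py", line 10, in box
    for z in(0,73): v=M@[x+dx,y+dy,0]; pts.append(proj("scene",[p[0]+v[0],p[1]+v[1],z0+z]))
                                                  ~~~~^^^^^^^^^^^^^^^^^^^^^^^^^^^^^^^^^^^^
  File "h.py", line 12, in proj
    m=camera_model(cam);K=np.array(m["mtx"]);c=Q(m).T@(np.array(p)-m["eye"]);s=c[:2]/c[2]
ValueError: time passes only in moves, steps and waits
```

Run:
```python
import cv2,numpy as np
m=cv2.imread("pics/raw8.png");h=cv2.cvtColor(m,cv2.COLOR_BGR2HSV)
x0,x1=250,298
for r in range(244,298,2): print(r,"".join("#" if (v>165 and s<30) else "+" if s<45 and v>70 else "." if s>=45 and v>70 else "o" for s,v in h[r,x0:x1,1:]))
```

```text
[ WARN:0@0.019] global loadsave.cpp:275 findDecoder imread_('pics/raw8.png'): can't open/read file: check file path/integrity
Traceback (most recent call last):
cv2.error: OpenCV(4.12.0) /io/opencv/modules/imgproc/src/color.cpp:199: error: (-215:Assertion failed) !_src.empty() in function 'cvtColor'
```

Run:
```python
from h import *
m=capture("scene")[:,:,::-1].copy();h=cv2.cvtColor(m,cv2.COLOR_BGR2HSV)
p=np.array([368.6,90.1,194.3]);M=R.from_quat([-.101,.995,0,0]).as_matrix()
for x in(-31,31):
    for y in(-34,34):
        v=M@[x,y,0];print(x,y,[proj("scene",p+v+[0,0,z-69.7]).tolist() for z in(0,73)])
for r in range(244,298,2): print(r,"".join("#" if (v>165 and s<30) else "+" if s<45 and v>70 else "." if s>=45 and v>70 else "o" for s,v in h[r,248:298,1:]))
```

```text
-31 -34 [[271.7, 268.0], [270.7, 248.5]]
-31 34 [[257.9, 282.0], [256.5, 262.4]]
31 -34 [[289.9, 275.8], [289.5, 256.2]]
31 34 [[276.4, 290.3], [275.6, 270.6]]
244 ........oooooooooooo...oooooooo...................
246 ..........oooooooooooooooooooo+...................
248 ............ooooooooooooooooooo...................
250 .................ooooooooooooo+...................
252 ...................oooooo+++++++++................
254 ...................oooooo+++++++###+++............
256 ..................+oooooo+++++++++++#####++.......
258 ................+++++oooo+++++++++++#####+........
260 ..............++++++++++++++++++++++###++.........
262 ............+++++++++++++++++++++++###++..........
264 .............+++++++++++++++++++####++++..........
266 .............+++++++++++++++++++##++++++..........
268 ####++++.....+++++++++++++++++++++++++++..........
270 ###########+.+++++++++++...++++++++++++++.........
272 ####+oooo+###+++++++++++.....++++++++++++.........
274 ####++++++###+++++++++++.....++++++++++++.........
276 #############+++++++++++.....+++++++...++.........
278 ###########+++++++++++++.....+++++................
280 ++########++o+++++++++++.....++++.................
282 ++##############++++++++.......+..................
284 +################++++++++......+..................
286 ##########+++######+...+++oooo++..................
288 ########+oooo+#######...oooooo+...................
290 #########++++#########++oooooo+####+..............
292 oo+############+++++++++ooooooo+#######+..........
294 oo++#########+++++++++++oooooo++#######+..........
296 +++++++##+++++++++++++++++ooo+++######+...........
```

The cover sits squarely over the lug, with the right and bottom edges within about 1 px of prediction. Now a guarded descent to just above hook contact.

{"op": "step_arm", "data": {
  "commands": "0.05 0 0.03 1.5 0 0 0;0.05 0 0.03 3 0 0 0;0.05 0 0.03 4.5 0 0 0;0.05 0 0.03 5.5 0 0 0;0.05 0 0.03 6 0 0 0;0.05 0 0.03 6.3 0 0 0;0.05 0 0.03 6.5 0 0 0;0.05 0 0.03 6.5 0 0 0"
}}

```text
time_s: 20.35
eef_pos: [368.7, 90.9, 129.5]
ee_rot: [0.0, -0.101, 0.995, -0.0]
force: [0.2, 1.0, -2.3]
grip_width: 0.167
grip_force: 69.6
```

{"op": "step_arm", "data": {
  "commands": "0.05 0 0 0.2 0 0 0;0.05 0 0 0.4 0 0 0;0.05 0 0 0.6 0 0 0;0.05 0 0 0.8 0 0 0;0.05 0 0 0.8 0 0 0"
}}

```text
time_s: 20.77
eef_pos: [369.2, 91.1, 121.8]
ee_rot: [0.001, -0.101, 0.995, -0.0]
force: [1.0, 1.0, 1.4]
grip_width: 0.172
grip_force: 69.8
```

```bash
python3 -c "
from h import *
s=sense();print(s['force'],s['wrist_torque'],s['eef_pos'],s['ee_rot'],s['grip_width'])"
```

```text
[1.0281606  0.9998315  1.37925757] [ 0.18969568 -0.36188152  0.03104324] [369.16575909  91.10755668 121.81449131] [ 1.05740750e-03 -1.01402260e-01  9.94844943e-01 -5.33982451e-05] 0.1719103051245134
```

{"op": "step_arm", "data": {
  "commands": "0.05 0 0 0.25 0 0 0;0.05 0 0 0.5 0 0 0;0.05 0 0 0.75 0 0 0;0.05 0 0 1.0 0 0 0;0.05 0 0 1.15 0 0 0;0.05 0 0 1.25 0 0 0;0.05 0 0 1.25 0 0 0"
}}

```text
time_s: 21.35
eef_pos: [368.4, 91.0, 109.3]
ee_rot: [-0.0, -0.102, 0.995, -0.0]
force: [-3.9, 1.2, 11.7]
grip_width: 0.17
grip_force: 71.2
```

{"op": "step_arm", "data": {
  "commands": "0.05 0 0 0.05 0 0 0;0.05 0 0 0.1 0 0 0;0.05 0 0 0.15 0 0 0;0.05 0 0 0.15 0 0 0"
}}

```text
time_s: 21.68
eef_pos: [368.5, 90.9, 109.2]
ee_rot: [0.0, -0.102, 0.995, -0.001]
force: [-12.9, -0.0, 33.3]
grip_width: 0.172
grip_force: 74.3
```

A hard stop at 109.2: fully home. Relax, release and retreat.

{"op": "step_arm", "data": {
  "commands": "0.05 0 0 -0.15 0 0 0;0.05 0 0 -0.2 0 0 0;0.5 0 0 -0.2 0 0 0;0.5 0 0 -0.2 0 0 0;0.5 0 0 -0.2 0 0 0;0.5 0 0 -0.2 0 0 0;0.5 0 0 -1 0 0 0;0.5 0 0 -3 0 0 0;0.5 0 0 -6 0 0 0;0.5 0 0 -9 0 0 0;0.5 0 10 -9 0 0 0;0.5 0 22 -9 0 0 0;0.5 0 22 -9 0 0 0;0.5 0 22 -9 0 0 0;0.5 0 22 -9 0 0 0;0.5 0 22 -9 0 0 0;0.5 0 22 -9 0 0 0;0.5 0 22 -9 0 0 0"
}}

```text
time_s: 23.18
eef_pos: [323.8, 306.6, 197.6]
ee_rot: [-0.0, -0.102, 0.995, -0.0]
force: [-0.8, -0.6, 0.6]
grip_width: 0.502
grip_force: 0.0
```

Run:
```python
from h import *
t=capture("top");m=capture("scene")[:,:,::-1].copy();s=sense();print(s["eef_pos"],s["force"],s["time_s"])
M=R.from_quat([-.101,.995,0,0]).as_matrix();p=np.array([367.5,91,40])
for x in(-31,31):
    for y in(-34,34):
        v=M@[x,y,0];print(x,y,[proj("scene",p+v+[0,0,z]).tolist() for z in(0,73)],proj("top",p+v+[0,0,73]))
for l in("cover_rib","cover_ledge","cover"):
    for c in("top","scene"):print(l,c,[(np.round(d["xy"],1).tolist(),round(d["score"],2)) for d in spot_point(c,l)[:3]])
print("expect rib",proj("top",p+[0,0,87]),proj("scene",p+[0,0,87]))
sh=lambda im,r0,r1,c0,c1,st:[print(r,"".join("#" if (v>165 and q<35) else "+" if q<45 and v>70 else "." if q>=45 and v>70 else "o" for q,v in im[r,c0:c1,1:])) for r in range(r0,r1,st)]
sh(cv2.cvtColor(t,cv2.COLOR_RGB2HSV),244,278,236,272,1)
sh(cv2.cvtColor(m,cv2.COLOR_BGR2HSV),262,316,250,296,2)
```

```text
[324.35924862 305.68159284 197.62377546] [-0.48612423 -1.23561599  0.24133559] 23.2833
-31 -34 [[272.7, 289.5], [271.8, 271.3]] [261.3 250.1]
-31 34 [[259.4, 303.7], [258.1, 285.4]] [241.  253.9]
31 -34 [[290.4, 297.4], [290.0, 279.1]] [264.6 268.7]
31 34 [[277.4, 312.0], [276.6, 293.7]] [244.3 272.5]
cover_rib top [([476.5, 249.1], 0.89), ([251.6, 262.3], 0.6)]
cover_rib scene [([277.7, 276.4], 0.72)]
cover_ledge top [([468.4, 252.4], 0.91), ([259.3, 260.8], 0.73)]
cover_ledge scene [([277.6, 298.5], 0.67), ([406.7, 191.4], 0.41)]
cover top [([470.2, 251.7], 0.75), ([259.1, 263.4], 0.65)]
cover scene [([277.2, 301.9], 0.55), ([411.7, 196.1], 0.44)]
expect rib [252.1 261.2] [274.  278.6]
244 ###+....+#####.o...+########+++++...
245 +###++++######+..o.+#######+++++....
246 .+############+.o.++######+++++.....
247 ...###########++++#######+++++......
248 ....+##################++++++.......
249 ......++#############+++++++........
250 .......++++##########++++++.........
251 .........+++++#######+####+.........
252 ...........+++++##########+.........
253 ..........++###############...
[... 1667 characters left out ...]
oo++++#############++####+++++.......
290 #######+++++++++++++###########++++++++.......
292 ++##########++++++++++++######+++++++++.......
294 ++#########+++++++++++++o++++++++++++++.......
296 #######+++++++++++++++++oo+++++++++++++.......
298 +++++++++++++++++++++++++++++++++++...........
300 ++++++++++++++++++++++++++++++++++............
302 ++++++++++++++++++++++++++++++++++............
304 ++++++++++++++++++++++++++++++++++............
306 +++++++++++++++++++++++++++++++++++...........
308 +++++++++++++++++++++++++++++++++++...........
310 +++++++++++++++++++++++++++++++++.............
312 +++++++.......++oo++++++++++++++..............
314 ..................+ooo++++++++..+.............
```

The cover's corners in the top view, (242,254), (262,251), (265,268) and (245,272), match the home pose within 1 px. The robot is clear, so I'm handing in.

```bash
python3 -c "
from rig import *
print(finish_job())"
```

```text
the job is handed in; nothing more can be done
None
```

The rotor is lined up, the pin's collar is seated on the lug, and the cover is pressed home over both; the arm is clear and the job is handed in at about 23 s, with no verdict returned and the clip snap judged from the hard stop and camera match, not seen directly.

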